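# Find the high spot of a wood slice with the plunger gauge

## Task

First slide the dial gauge on the checking stand fully home against the clamped wood slice, so that its sprung plunger presses on the bark edge. Then turn the slice by its crank, find the one spot of the edge that gives the largest needle reading of the whole turn (a lesser high spot lies opposite it), and leave the slice standing still with that high spot under the plunger and the gauge still home. Leave all the other things where they are.

Things in the scene. Friction and masses are not known exactly. Their poses are not given: they have to be found in the camera images.
- spindle (a point): Fixed point on the turntable's axis at the underside of the clamped slice. The stand's face leans back 30 degrees: z is the axis, out of the face, up and to one side; x points up the slope; y is level along the face, from slice to gauge. In this frame (mm): slice z 0 to 20, edge radius 56 to 71; clamp disc radius 26 to z 29, hub radius 9 to z 41; crank arm to radius 58 and z 36
- screen_bar (a point): Middle of the level top bar (25 x 30 x 355 mm) of an empty wooden screen frame, fixed raised over the stand's face; the bar runs along spindle y, at about spindle x 165, z 205 mm. A gripper pointing straight down meets it over the upper part of the crank's circle; with the tool along the spindle axis (30 degrees off vertical) all is free. Side bars at both ends, at spindle x over 110 mm
- crank_grip (a point): Centre of the wooden crank knob: cylinder, 24 mm diameter, 44 mm long, along the spindle's z, 50 mm from that axis, spindle z 37 to 81 (this point 59). It spins freely on its pin, so a gripper of fixed orientation can hold it and lead it round the circle. About 2.5 N turns it; it stays where it is left
- turntable (a joint): Angle of the turntable in rad, anticlockwise seen facing the slice; at 0 the crank knob lies on the spindle's +x side. It turns endlessly both ways. How the slice's high spot lies to the crank differs each time
- carriage_grip (a point): On the upright wooden handle of the gauge carriage: 12 mm thick along spindle y, 30 mm wide along spindle x, top at spindle z 72; this point is its middle in x and y, at spindle z 54, spindle x -55. The dial (66 mm across, top at spindle z 36) stands beside it, up the slope, its edge 9 mm away
- carriage (a joint): Travel of the gauge carriage in m along spindle -y, towards the slice: 0 fully back, 0.045 home against its stop. It slides with about 8 N of friction, up to 4 N more once the plunger presses, and stays where it is left
- roller_tip (a point): Centre of the small steel roller (16 mm diameter) at the end of the gauge's sprung plunger, which rides on the slice's edge, on the spindle's +y side at spindle z 10. It follows the edge: its spindle y is the edge radius under it plus 8 mm, so it is largest at the high spot
- needle (a joint): Angle of the dial's black needle in rad, clockwise seen facing the dial; 0.15 rad per mm of plunger travel; 0 with the plunger free, needle pointing away from the slice. With the gauge home the plunger (1 to 4 N) touches the slice all the way round. One turn has two peaks: about 3.0 at the high spot, about 1.8 at the lesser one opposite
- slice_a: loose round wood slice, 84 mm across, 13 mm thick, on the front of the base board; bystander, to be left alone; origin at the centre of its underside
- slice_b: loose round wood slice, 72 mm across, 12 mm thick, on the front of the base board; bystander, to be left alone; origin at the centre of its underside
- sanding_block: cork sanding block, 50 x 90 x 28 mm, on the front of the base board; bystander, to be left alone; origin at the centre of its underside
- paint_can: closed paint can, 104 mm across, 138 mm tall; bystander, to be left alone; origin at the centre of its underside
- slice_c: loose round wood slice, 110 mm across, 15 mm thick; bystander, to be left alone; origin at the centre of its underside
- paint_brush: paint brush lying on the table; bystander, to be left alone; origin at the centre of its underside
- tape_roll: roll of paper tape, 100 mm across, 25 mm high; bystander, to be left alone; origin at the centre of its underside

How it is judged:
By the outcome, as a careful person would: the job done as asked, in the order asked, and still so for the second after the job is handed in, with the robot touching nothing.
It also fails if it takes over 72 s, if anything falls off the work surface, if the arm or the gripper's body presses on something with over 40 N, if the wrist force passes 120 N, or if a joint passes its speed limit or range.

## Robot

A 6-joint arm with a two-finger parallel gripper is mounted at the origin on the work surface. World frame = base frame: x ahead of the robot, y to its left, z up, the work surface at z = 0. Lengths are in mm, angles in degrees, forces in N, time in s.
With the tool pointing down it reaches from about 300 to 850 mm from the base axis. Payload 4.2 kg.
Tool frame: the origin (TCP) lies at the very end of the fingers, on their centre line; the grasp point (between the pads) lies 19 mm behind it; z points along the fingers, y is the line along which they close (so a half turn about z gives the same grasp; the last joint's range is limited). The gripper opens to 91 mm and grips with 3 to 60 N. Pads are 32 mm wide; open, the fingers measure 118 mm over their backs; the gripper's body (76 mm by 178 mm) begins 60 mm behind the grasp point.
Start: joints at [-64.687, 18.312, 89.639, -0, 72.044, -1.146], TCP at [256.203, -514.785, 213.976] pointing down, gripper open.
Joint ranges: [-177.97, 177.97], [-48.28, 115.42], [12.27, 149.76], [-77.06, 257.06], [2.81, 150.46], [-146.56, 146.56]. Speed limits (degrees/s): [147.25, 147.25, 180, 180, 180, 180].

## Interface

Orientations are given as [roll, pitch, yaw] about the fixed x, y, z axes, in that order (R = Rz(yaw) Ry(pitch) Rx(roll)).
In Python, from workcell import env, eyes gives the robot as it stands.
- The arm moves only by the tool send_rows, never from a script. Its argument "targets" is text: rows parted by semicolons, each of 7 numbers parted by spaces: the shift along the tool's x, y, z in m, then the turn, a rotation vector about the tool's x, y, z in degrees, then the opening in per cent of the stroke, from 0 (shut) to 100 (fully open). A call has 1 to 12 rows; each row is the pose to reach, as a shift and turn from the pose commanded when the call began, along the tool's axes at that moment; what a row does not reach only later rows make up. A row lasts 1/12 s, in which the tool goes at most 41.7 mm and 7.16 degrees, less where a joint would pass 70% of its speed; a pose out of reach is approached as far as the arm can. A call with a gripper value outside its range is refused whole. The fingers move at their own pace and stop on an object; "grip_force" is the grip in N (left out, the last holds). Time passes only in rows, so rows that repeat a pose let the fingers close. It gives the time, the measured TCP pose, the force, the opening and the grip force at its end, in the units of the state.
- env.state(): the state, without advancing time (a new reading comes with each control period).
- eyes.grab_frame(name): name is "scene" or "top" or "wrist"; returns a dict with "image" (480x640x3 uint8, blue, green, red), "fovy" (degrees; the focal length in pixels is half the picture's height over the tangent of half this angle, whatever the lens; pixels are square), "cx", "cy" (the principal point, pixels), "D" ([k1, k2, p1, p2, k3] as OpenCV has them; the pictures are not rectified), "eye" and "attitude" of the camera in the world. Camera axes: x right, y up, looking along -z (the intrinsics and any distortion apply to the point x, -y, -z); pixel columns grow to the right and rows downward; lengths in mm; the calibration is good to about 2 mm. A picture is of the moment at which its call begins. There is no depth.
- env.job_done(): hands the job in; it is judged then, once.
The state is a dict: "time_s": time; "qpos": joint angles; "qvel": joint speeds; "effort": joint torques, N m; "ee_pos": TCP position; "ee_rot": TCP orientation; "force": force on the tool from outside, world axes, zero at the start; "torque": the same for the moment, N m; "gripper_width": finger opening in mm; "gripper_force": force on a finger pad.
Only numpy, scipy, OpenCV 4.12 (cv2) and the standard library are available. Lean on these libraries where they do the work, as an engineer would, in place of code of your own. Each camera call takes 0.05 s, during which the arm holds its last target. There are 200 camera calls.

## Working session

There is one attempt and no reset: what is moved stays moved. The work goes in short steps, Python scripts to look and compute and a tool call to move; the robot and the scene stay as the last step left them, time stands still between calls to the robot, and variables do not carry over. Pictures are saved under pics/ and viewed, at most 10 in all, crops included, and the job is handed in when it is done.

Besides the shell and the picture viewer there is one more tool, called after "Request:" by a JSON object that holds its "op" and its "data", one argument or row to a line. send_rows: Moves the arm, as the interface text tells. Its arguments: {"type":"object","properties":{"targets":{"type":"string"},"grip_force":{"type":"number"}},"required":["targets"]}

```bash
ls; mkdir -p pics; cat > h.py <<'E'
import numpy as np, cv2, pickle
from scipy.spatial.transform import Rotation as R
from workcell import env, eyes
def Rm(a):
    a=np.array(a,float)
    return a if a.shape==(3,3) else R.from_euler('xyz',a,degrees=True).as_matrix()
def grab(n,save=None):
    f=eyes.grab_frame(n)
    if save: cv2.imwrite('pics/'+save+'.png',f['image']); pickle.dump(f,open('pics/'+save+'.pkl','wb'))
    return f
def K(f):
    h=f['image'].shape[0]; fl=h/2/np.tan(np.radians(f['fovy'])/2)
    return np.array([[fl,0,f['cx']],[0,fl,f['cy']],[0,0,1.]])
def ray(f,uv):
    p=cv2.undistortPoints(np.array(uv,float).reshape(-1,1,2),K(f),np.array(f['D'],float))[:,0]
    d=np.c_[p[:,0],-p[:,1],-np.ones(len(p))]@Rm(f['attitude']).T
    return np.array(f['eye'],float),d/np.linalg.norm(d,axis=1)[:,None]
def proj(f,P):
    c=(np.atleast_2d(P)-np.array(f['eye']))@Rm(f['attitude'])
    c=c*[1,-1,-1]
    return cv2.projectPoints(c.reshape(-1,1,3),np.zeros(3),np.zeros(3),K(f),np.array(f['D'],float))[0][:,0]
def tri(r):
    A=0;b=0
    for o,d in r:
        d=d.reshape(3);M=np.eye(3)-np.outer(d,d);A=A+M;b=b+M@o
    return np.linalg.solve(A,b)
E
python3 - <<'E'
from h import *
for n in ['scene','top']:
    f=grab(n,n+'0'); print(n,f['fovy'],f['cx'],f['cy'],f['D'],f['eye'],f['attitude'])
print(env.state())
E
```

```text
pics
scene 48.080835823442676 320.49727087878955 241.25244118552303 [-0.0176393  0.         0.         0.         0.       ] [1180.63189395  497.31292712 1296.54902927] [ 38.06780179   0.31719108 126.99286397]
top 42.35345750688223 325.09262476720437 246.65612448040085 [0.02047968 0.         0.         0.         0.        ] [ 232.88692459   -4.62677998 1774.33089849] [ 1.04895080e+01  8.35908834e-02 -8.86264499e+01]
{'time_s': 0.1, 'qpos': array([-6.46863015e+01,  1.83486142e+01,  8.96976611e+01, -1.17563479e-03,
        7.20443075e+01, -1.14690851e+00]), 'qvel': array([ 0.03085344, -0.10508845, -0.08201314, -0.07198189, -0.0204378 ,
       -0.12200852]), 'effort': array([-3.97157294e-05, -4.13331127e+01, -2.32510257e+01,  7.29010231e-02,
        4.21167444e-02, -5.89373167e-05]), 'ee_pos': array([ 256.00824654, -514.37405976,  213.2098698 ]), 'ee_rot': array([-1.79909413e+02, -6.95526018e-04,  2.64609698e+01]), 'force': array([-0.75474021,  0.17123007, -0.07667551]), 'torque': array([0.03306592, 0.02726432, 0.01397123]), 'gripper_force': 0.0, 'gripper_width': 90.9464898099508}
```

View pics/scene0.png

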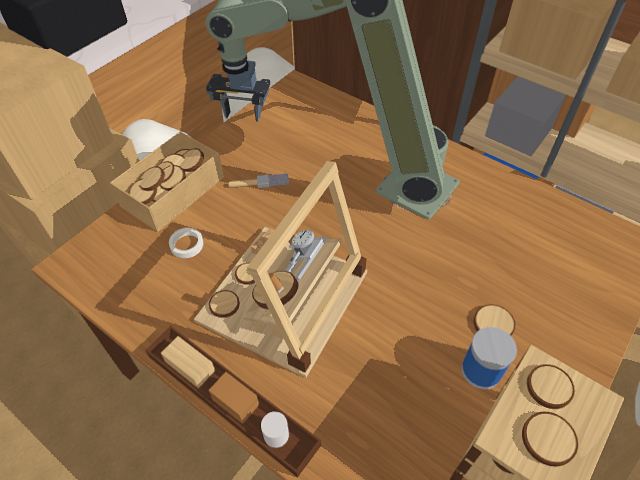

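View pics/top0.png

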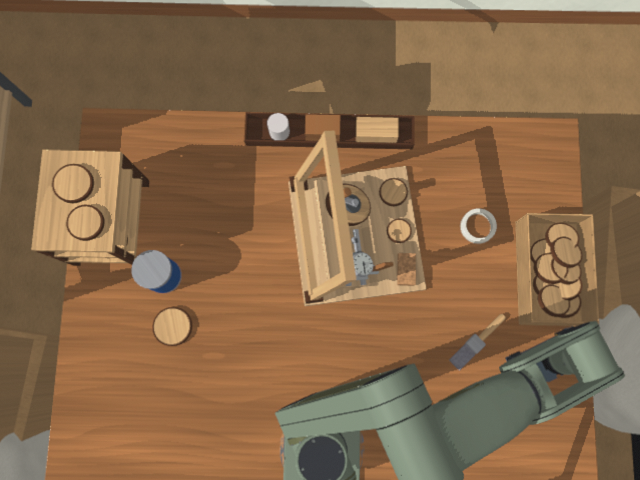

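The scene view shows the stand at about (290,280) and the top view at about (355,235). The gauge dial is at top (363,263), the slice at top (350,204). The face slopes towards world -y. I'll enlarge both.

```bash
python3 - <<'E'
import cv2,numpy as np
a=cv2.imread('pics/scene0.png')[215:345,220:330]; b=cv2.imread('pics/top0.png')[165:295,310:410]
cv2.imwrite('pics/c0.png',np.hstack([cv2.resize(a,None,fx=4,fy=4,interpolation=2)[:, :400],cv2.resize(b,None,fx=4,fy=4,interpolation=2)]))
E
```

```text
(no output)
```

View pics/c0.png

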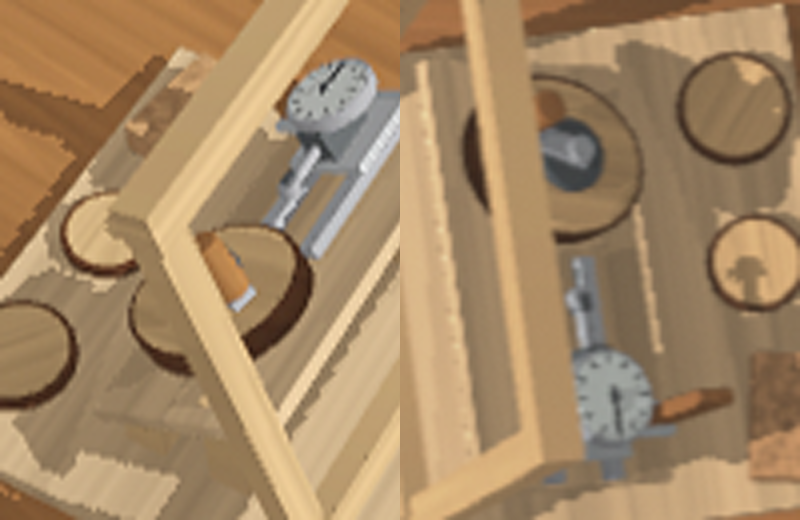

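The crop shows the dial centre at scene (303,238), top (363.5,263.8), the clamp hub at about top (353,204), and the knob at scene (276,282), top (347,191). The bar ends are at scene (258,269), (333,165) and top (330,135), (347,290).

```bash
cat >> h.py <<'E'
def load(n): return pickle.load(open('pics/'+n+'.pkl','rb'))
def axes(psi):  # psi: yaw of spindle y in world
    y=np.array([np.cos(psi),np.sin(psi),0]); h=np.array([np.cos(psi-np.pi/2),np.sin(psi-np.pi/2),0]) # level uphill
    x=h*np.cos(np.pi/6)+np.array([0,0,.5]); return np.c_[x,y,np.cross(x,y)]
E
python3 - <<'E'
from h import *
s,t=load('scene0'),load('top0')
T=lambda a,b:(lambda p:(p.round(1),(proj(s,p)[0]-a).round(1),(proj(t,p)[0]-b).round(1)))(tri([ray(s,[a]),ray(t,[b])]))
d=T((303,238),(363.5,263.8));print('dial',d)
k=T((280,289),(347.5,192));print('knob?',k)
b1=T((258,269),(330,135));b2=T((333,165),(347,290));print('bar',b1,b2,np.linalg.norm(b1[0]-b2[0]))
v=b2[0]-b1[0];psi=np.arctan2(v[1],v[0]);print(np.degrees(psi)); A=axes(psi);print(A.round(3))
o,dd=ray(t,[(353.2,203.7)])
# spindle origin: dial at x 2 z 36
S0=d[0]-A@[2,0,36]
# hub centre at z~29: find spindle y so hub ray meets the line
for y in range(60,180,10):
    P=S0-A[:,1]*y+A[:,2]*29; print(y,proj(t,P)[0].round(1),end=' ')
m=(b1[0]+b2[0])/2;print('\nbar-based origin',m-A@[165,0,205],S0, A.T@(m-S0))
E
```

```text
dial (array([488.1, -95.5, 150.2]), array([-1. , -0.2]), array([-0.9,  0.5]))
knob? (array([670. , -38.8, 177. ]), array([-5.8, -1.1]), array([-4.8,  2.8]))
bar (array([753.4,   2.2, 389.7]), array([-2.2, -0.4]), array([-1.6,  1.1])) (array([396.4, -53.8, 374.5]), array([2.5, 0.3]), array([ 2.4, -1.4])) 361.68500107137424
-171.08507304285214
[[-0.134 -0.988  0.077]
 [ 0.856 -0.155 -0.494]
 [ 0.5    0.     0.866]]
60 [358.6 242.9] 70 [358.  239.3] 80 [357.5 235.7] 90 [357. 232.] 100 [356.5 228.4] 110 [355.9 224.8] 120 [355.4 221.3] 130 [354.9 217.7] 140 [354.4 214.1] 150 [353.9 210.5] 160 [353.4 207. ] 170 [352.8 203.4] 
bar-based origin [581.15979775 -65.70621066 122.06479222] [485.57899221 -79.42857534 118.02308546] [165.93368652 -96.55266838 209.12789681]
```

Bar-based check fits the given x 165, z 205 to within 4 mm. I'll go above the carriage handle with the tool along the spindle axis and look from there.

```bash
cat >> h.py <<'E'
# spindle frame estimate
def SP():
    try: d=np.load('sp.npz'); return d['O'],d['A']
    except Exception:
        A=axes(np.radians(-171.1)); return np.array([652.6,-53.,118.]),A
def plan(p, deg=0, cmd=None):
    """p: TCP target in spindle mm; tool z=-spindle z, tool y = -spindle y (turned deg). prints row."""
    O,A=SP(); s=env.state(); P0=s['ee_pos'];R0=Rm(s['ee_rot'])
    if cmd is not None: R0=cmd
    Rt=np.c_[A[:,0],-A[:,1],-A[:,2]]@R.from_euler('z',deg,degrees=True).as_matrix()
    w=O+A@np.array(p,float)
    print('world',w.round(1),'spindle now',(A.T@(P0-O)).round(1))
    print('shift m',(R0.T@(w-P0)/1000).round(4),'rot',np.degrees(R.from_matrix(R0.T@Rt).as_rotvec()).round(2))
E
python3 -c "
from h import *
plan([-55,169,205])
f=grab('wrist');s=env.state();print(Rm(s['ee_rot']).T@(np.array(f['eye'])-s['ee_pos']),Rm(s['ee_rot']).T@Rm(f['attitude']),f['fovy'])"
```

```text
world [ 508.9 -227.5  268. ] spindle now [-294.   463.2  279.7]
shift m [ 0.3542 -0.1443 -0.0546] rot [ 18.86  25.8  -70.7 ]
[  72.4206343     0.26211139 -170.6127773 ] [[-2.52700375e-04  9.67186644e-01  2.54066785e-01]
 [ 9.99999926e-01  3.18000223e-04 -2.15947992e-04]
 [-2.89655308e-04  2.54066711e-01 -9.67186653e-01]] 66.06014379644614
```

Request:
{"op": "send_rows", "data": {
  "targets": "0.35 -0.144 -0.055 18.86 25.8 -70.7 100;0.35 -0.144 -0.055 18.86 25.8 -70.7 100;0.35 -0.144 -0.055 18.86 25.8 -70.7 100;0.35 -0.144 -0.055 18.86 25.8 -70.7 100;0.35 -0.144 -0.055 18.86 25.8 -70.7 100;0.35 -0.144 -0.055 18.86 25.8 -70.7 100;0.35 -0.144 -0.055 18.86 25.8 -70.7 100;0.35 -0.144 -0.055 18.86 25.8 -70.7 100;0.35 -0.144 -0.055 18.86 25.8 -70.7 100;0.35 -0.144 -0.055 18.86 25.8 -70.7 100;0.35 -0.144 -0.055 18.86 25.8 -70.7 100;0.35 -0.144 -0.055 18.86 25.8 -70.7 100"
}}

```text
time_s: 1.15
ee_pos: [506.3, -229.8, 267.0]
ee_rot: [-179.9, -30.0, 99.0]
force: [0.1, -0.9, -0.4]
gripper_width: 91.5
gripper_force: 0.0
```

Request:
{"op": "send_rows", "data": {
  "targets": "0 0 0 0 0 0 100;0 0 0 0 0 0 100;0 0 0 0 0 0 100"
}}

```text
time_s: 1.4
ee_pos: [504.9, -230.1, 269.3]
ee_rot: [180.0, -29.9, 98.8]
force: [0.0, -0.2, -0.4]
gripper_width: 91.6
gripper_force: 0.0
```

```bash
python3 - <<'E'
from h import *
plan([-55,169,205])
f=grab('wrist','w1'); s=env.state(); print(s['ee_pos'],s['ee_rot'],s['qpos'],f['eye'],f['attitude'])
E
```

```text
world [ 508.9 -227.5  268. ] spindle now [-56.1 173.4 207.1]
shift m [0.0011 0.0044 0.0021] rot [ 0.08  0.13 -0.1 ]
[ 504.86080404 -230.12382175  269.47298412] [179.96001009 -29.85739764  98.80762757] [-37.70225292  25.92920648  76.15567954  20.38181007  99.85387408
 -46.9077119 ] [ 508.96004603 -252.61016114  453.13667936] [15.06565863 -0.09477894  8.75743545]
```

View pics/w1.png

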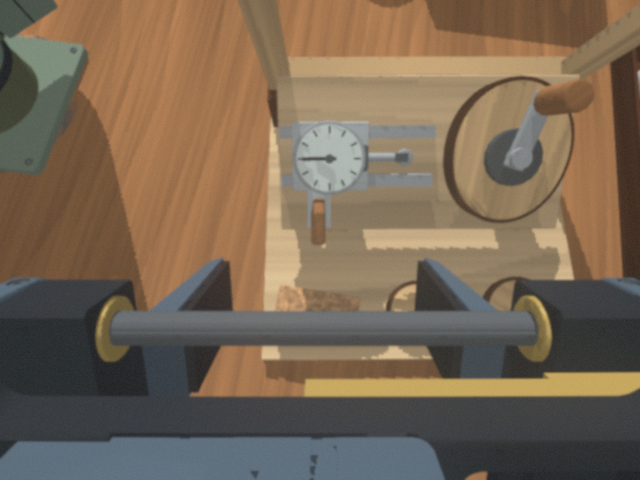

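The wrist view shows the dial (330,158), its needle pointing left (0), the roller (404,157), the handle top (319,225), the hub (519,158) and the knob (around 563,97).

```bash
python3 - <<'E'
from h import *
f=load('w1');t=load('top0');s=load('scene0');O,A=SP()
def on(uv,z):
    o,d=ray(f,[uv]); o=A.T@(o-O); d=A.T@d[0]; return (o+d*(z-o[2])/d[2]).round(1)
for n,uv,z in [('dial',(330,158),36),('dl',(293.5,158),36),('dr',(368,158),36),('roller',(404,157),10),('handle',(319,225),72),('hub',(519,158),41),('sl',(452,158),20),('st',(512,77),20),('sb',(500,221),20),('knob',(580,96),81)]: print(n,on(uv,z))
P=tri([ray(f,[(330,158)]),ray(t,[(363.5,263.8)]),ray(s,[(303,238)])]);print('dial',A.T@(P-O))
# handle vertical edges by mask
h=cv2.cvtColor(f['image'],cv2.COLOR_BGR2HSV);m=cv2.inRange(h,(5,120,60),(16,255,255))[195:250,300:340]
print([ (195+i,300+np.flatnonzero(r).min(),300+np.flatnonzero(r).max()) for i,r in enumerate(m) if r.any()][::5])
E
```

```text
dial [  0.8 165.7  36. ]
dl [  0.9 198.8  36. ]
dr [  0.8 131.3  36. ]
roller [ 0.6 93.1 10. ]
handle [-53.1 175.6  72. ]
hub [ 1.  -3.4 41. ]
sl [ 0.  49.5 20. ]
st [71.6  1.4 20. ]
sb [-61.2  -3.7  20. ]
knob [ 48.9 -23.   81. ]
dial [  1.54490707 167.86859487  36.2627622 ]
[(203, np.int64(317), np.int64(319)), (208, np.int64(314), np.int64(322)), (221, np.int64(317), np.int64(317)), (231, np.int64(320), np.int64(320))]
```

```bash
python3 - <<'E'
from h import *
O,A=SP(); np.savez('sp.npz',O=O+A@[1,-3,0.],A=A); plan([-55,178.6,40])
E
```

```text
world [ 489.4 -146.1  125.6] spindle now [-57.  176.4 207.2]
shift m [ 0.0024 -0.0025  0.1672] rot [ 0.09  0.14 -0.08]
```

Request:
{"op": "send_rows", "data": {
  "targets": "0.002 -0.002 0.03 0 0 0 60;0.002 -0.002 0.06 0 0 0 60;0.002 -0.002 0.09 0 0 0 60;0.002 -0.002 0.115 0 0 0 60;0.002 -0.002 0.135 0 0 0 60;0.002 -0.002 0.15 0 0 0 60;0.002 -0.002 0.16 0 0 0 60;0.002 -0.002 0.165 0 0 0 60;0.002 -0.002 0.165 0 0 0 60;0.002 -0.002 0.165 0 0 0 60"
}}

```text
time_s: 2.28
ee_pos: [490.9, -147.8, 127.6]
ee_rot: [179.9, -29.8, 98.9]
force: [0.4, -1.0, 0.9]
gripper_width: 54.8
gripper_force: 0.0
```

```bash
python3 - <<'E'
from h import *
plan([-55,178.6,40]); f=grab('wrist','w2'); print(env.state()['force'])
E
```

```text
world [ 489.4 -146.1  125.6] spindle now [-55.6 177.4  42.6]
shift m [ 0.0006 -0.0012  0.0026] rot [0.1  0.16 0.02]
[ 0.32122225 -0.63952283  0.31339642]
```

View pics/w2.png

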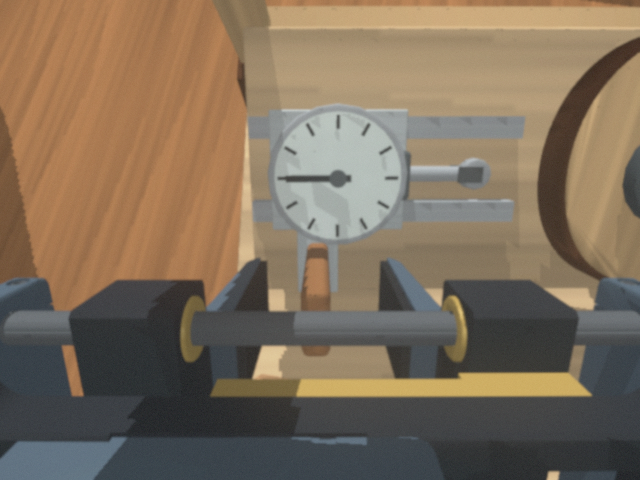

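The handle (316,300) lies between the fingers, which are at about 262 and 385. I'll close and slide it home.

Request:
{"op": "send_rows", "data": {
  "targets": "0 0 0 0 0 0 0;0 0 0 0 0 0 0;0 0 0 0 0 0 0;0 0 0 0 0 0 0;0 0 0 0 0 0 0;0 0 0 0 0 0 0",
  "grip_force": 35
}}

```text
time_s: 2.83
ee_pos: [490.4, -147.3, 127.0]
ee_rot: [180.0, -29.9, 98.9]
force: [-5.0, -2.3, 0.9]
gripper_width: 17.6
gripper_force: 5.2
```

Request:
{"op": "send_rows", "data": {
  "targets": "0 0.006 0 0 0 0 0;0 0.012 0 0 0 0 0;0 0.018 0 0 0 0 0;0 0.024 0 0 0 0 0;0 0.03 0 0 0 0 0;0 0.035 0 0 0 0 0;0 0.039 0 0 0 0 0;0 0.042 0 0 0 0 0;0 0.042 0 0 0 0 0"
}}

```text
time_s: 3.58
ee_pos: [524.7, -141.7, 126.9]
ee_rot: [-179.1, -30.0, 98.9]
force: [-20.8, -6.6, 8.5]
gripper_width: 12.2
gripper_force: 35.1
```

```bash
python3 - <<'E'
from h import *
plan([-55,178.6-45,40]); s=env.state(); O,A=SP(); print('F sp',A.T@s['force'],s['gripper_width'])
E
```

```text
world [ 533.9 -139.2  125.6] spindle now [-55.3 143.1  41.6]
shift m [0.0003 0.0095 0.0014] rot [-0.91 -0.01 -0.02]
F sp [ 1.34723425 21.57157728  8.98593247] 12.160703005330848
```

Request:
{"op": "send_rows", "data": {
  "targets": "0 0 0 0 0 0 0;0 0 0 0 0 0 0;0 0.002 0 0 0 0 0;0 0.004 0 0 0 0 0;0 0.004 0 0 0 0 0;0 0.004 0 0 0 0 0"
}}

```text
time_s: 4.08
ee_pos: [524.6, -141.7, 126.8]
ee_rot: [-178.6, -30.1, 98.8]
force: [-29.6, -10.4, 10.8]
gripper_width: 12.9
gripper_force: 35.1
```

```bash
python3 - <<'E'
from h import *
plan([-55,178.6-45,40]); s=env.state(); O,A=SP(); print('F sp',A.T@s['force'],s['gripper_width'])
f=grab('wrist','w3')
E
```

```text
world [ 533.9 -139.2  125.6] spindle now [-55.3 143.2  41.6]
shift m [0.0003 0.0097 0.0013] rot [-1.35 -0.08 -0.09]
F sp [ 0.43492196 30.89331499 12.19762126] 12.920569438360692
```

View pics/w3.png

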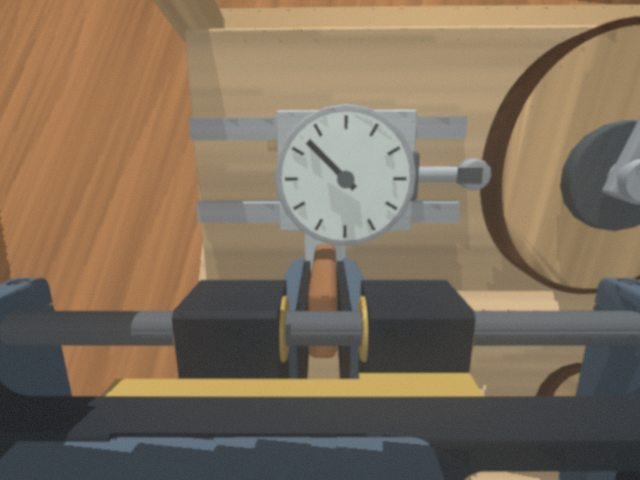

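```bash
python3 - <<'E'
from h import *
O,A=SP()
def on(f,uv,z):
    o,d=ray(f,[uv]); o=A.T@(o-O); d=A.T@d[0]; return (o+d*(z-o[2])/d[2]).round(1)
for n,d,r,l in [('w1',(330,158),(404,157),(267,95)),('w2',(338,177),(473,173),(240,60)),('w3',(346,177),(475,173),(0,0))]:
    f=load(n);print(n,'dial',on(f,d,36),'roller',on(f,r,10))
# board-relative: left rail end
print(on(load('w2'),(248,127),0),on(load('w3'),(190,128),0))
E
```

```text
w1 dial [ -0.2 168.7  36. ] roller [-0.4 96.1 10. ]
w2 dial [ -0.2 169.5  36. ] roller [-0.4 94.8 10. ]
w3 dial [  0.2 131.6  36. ] roller [ 0.1 61.3 10. ]
[ 23.8 218.    0. ] [ 23.9 217.3   0. ]
```

The carriage won't move at 31 N against at most 12 N of friction, so it is at its stop. The largest needle reading (about 3.0) will confirm this later. I'll release with forward bias and rise.

Request:
{"op": "send_rows", "data": {
  "targets": "0 -0.003 0 0 0 0 60;0 -0.004 0 0 0 0 60;0 -0.005 0 0 0 0 60;0 -0.005 0 0 0 0 60;0 -0.005 0 0 0 0 60;0 -0.005 -0.015 0 0 0 60;0 -0.005 -0.035 0 0 0 60;0 -0.005 -0.06 0 0 0 60;0 -0.005 -0.09 0 0 0 60;0 -0.005 -0.11 0 0 0 60;0 -0.005 -0.11 0 0 0 60"
}}

```text
time_s: 5.05
ee_pos: [541.7, -197.3, 225.7]
ee_rot: [179.5, -29.6, 99.1]
force: [0.0, 0.2, 0.6]
gripper_width: 55.1
gripper_force: 0.0
```

```bash
python3 - <<'E'
from h import *
plan([49,-23,150]); f=grab('wrist','w4'); s=env.state(); print(s['qpos'],s['force'])
E
```

```text
world [683.2 -80.3 272.9] spindle now [-55.8 134.9 155.9]
shift m [0.1045 0.1581 0.0063] rot [0.39 0.41 0.15]
[-33.53203041  28.16878185  78.97183938  21.68174953  93.51002049
 -45.10043973] [-0.93664973  0.31183441  0.48001124]
```

View pics/w4.png

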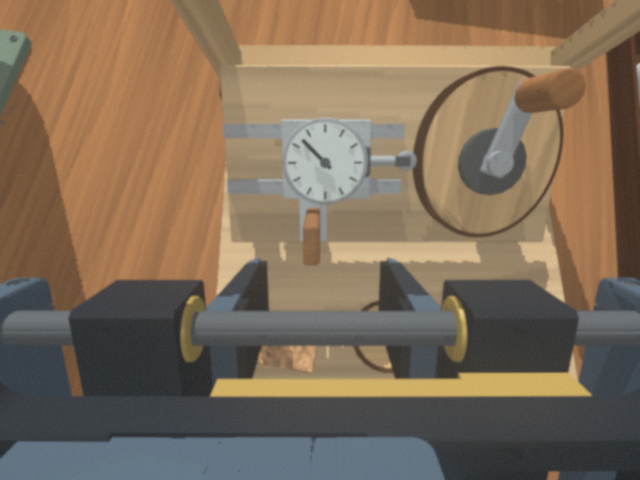

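Gauge stays home (needle about 0.75). The knob is at about (570,88) (outer end) and (525,97) (foot), the hub at (500,160).

```bash
python3 - <<'E'
from h import *
O,A=SP();f=load('w4')
def on(uv,z):
    o,d=ray(f,[uv]); o=A.T@(o-O); d=A.T@d[0]; return (o+d*(z-o[2])/d[2]).round(1)
print('hub',on((500,160),41),'disc',on((492,161),29),'dial',on((326,161),36),on((284,161),36),on((367,161),36))
h=cv2.cvtColor(f['image'],cv2.COLOR_BGR2HSV);m=cv2.inRange(h,(5,150,60),(15,255,255));m[:, :505]=0;m[:60]=0;m[120:]=0;m[:,595:]=0
c=max(cv2.findContours(m,0,1)[0],key=cv2.contourArea);print(cv2.boundingRect(c),cv2.minAreaRect(c))
for e in [(568,87),(570,88)]: print(on(e,81))
print(on((523,95),40))
for th in (20,25,30):
    c,s=50*np.cos(np.radians(th)),50*np.sin(np.radians(th)); print(th,proj(f,O+A@[c,-s,81])[0],proj(f,O+A@[c,-s,37])[0])
E
```

```text
hub [ 2.1 -1.4 41. ] disc [ 0.6 -0.9 29. ] dial [  0.6 131.   36. ] [  0.5 163.3  36. ] [ 0.7 99.3 36. ]Traceback (most recent call last):
  File "<stdin>", line 7, in <module>
ValueError: max() iterable argument is empty
```

```bash
python3 - <<'E'
from h import *
O,A=SP();f=load('w4')
img=f['image'];print(img[90,530],img[88,555],img[88,578],img[140,545])
d=img[:,:,2].astype(int)-img[:,:,0];m=((d>75)*255).astype('uint8');m[:, :512]=0;m[:66]=0;m[115:]=0;m[:,592:]=0
c=max(cv2.findContours(m,0,1)[0],key=cv2.contourArea);print(cv2.boundingRect(c),cv2.minAreaRect(c))
a=np.arange(0,360,5)*np.pi/180
for th in (15,20,25,30):
    c0,s0=50*np.cos(np.radians(th)),50*np.sin(np.radians(th))
    P=np.vstack([np.c_[c0+12*np.cos(a),-s0+12*np.sin(a),0*a+z] for z in (37,81)])
    q=proj(f,O+P@A.T); print(th,q.min(0),q.max(0),q[72:].mean(0),cv2.minAreaRect(q.astype('float32')))
E
```

```text
[ 59  86 118] [ 69  97 134] [ 69  97 132] [105 143 169]
(564, 66, 28, 49) ((577.5, 90.0), (48.0, 27.0), 90.0)
15 [504.58857605  67.45162074] [576.84990229 113.08996488] [557.6184699   88.10575253] ((541.2013549804688, 92.87352752685547), (39.12841796875, 74.63615417480469), 73.3764877319336)
20 [509.92489202  69.81604171] [583.03488715 114.96967281] [563.83399784  90.40289176] ((546.945556640625, 95.01545715332031), (39.07944869995117, 75.33436584472656), 74.30692291259766)
25 [515.00274808  72.79396413] [588.88543971 117.34316987] [569.72270522  93.29809461] ((552.3920288085938, 97.71009826660156), (39.00588607788086, 75.92528533935547), 75.31159973144531)
30 [519.7831684  76.3553546] [594.35280461 120.18751573] [575.2354206   96.76222212] ((557.4864501953125, 100.93276977539062), (38.90605926513672, 76.42367553710938), 76.38211059570312)
```

```bash
python3 - <<'E'
from h import *
O,A=SP(); np.savez('sp.npz',O=O+A@[1.5,-0.5,0.],A=A); plan([46.4,-18.7,140]);plan([46.4,-18.7,46])
E
```

```text
world [678.8 -76.9 263.7] spindle now [-57.1 136.2 153.4]
shift m [0.1033 0.155  0.0136] rot [0.22 0.26 0.08]
world [671.5 -30.4 182.3] spindle now [-57.1 136.2 153.4]
shift m [0.1038 0.1546 0.1076] rot [0.22 0.26 0.08]
```

Request:
{"op": "send_rows", "data": {
  "targets": "0.103 0.155 0.01 0.2 0.3 0.1 60;0.103 0.155 0.01 0.2 0.3 0.1 60;0.103 0.155 0.01 0.2 0.3 0.1 60;0.103 0.155 0.01 0.2 0.3 0.1 60;0.103 0.155 0.01 0.2 0.3 0.1 60;0.103 0.155 0.01 0.2 0.3 0.1 60;0.103 0.155 0.01 0.2 0.3 0.1 60;0.103 0.155 0.01 0.2 0.3 0.1 60"
}}

```text
time_s: 5.77
ee_pos: [677.0, -77.8, 263.4]
ee_rot: [-179.6, -30.3, 98.7]
force: [-0.6, 0.5, -0.8]
gripper_width: 54.8
gripper_force: 0.0
```

```bash
python3 - <<'E'
from h import *
plan([46.4,-18.7,46]); f=grab('wrist','w5')
E
```

```text
world [671.5 -30.4 182.3] spindle now [ 45.7 -16.7 140.1]
shift m [0.0003 0.0025 0.0941] rot [-0.34 -0.26 -0.16]
```

View pics/w5.png

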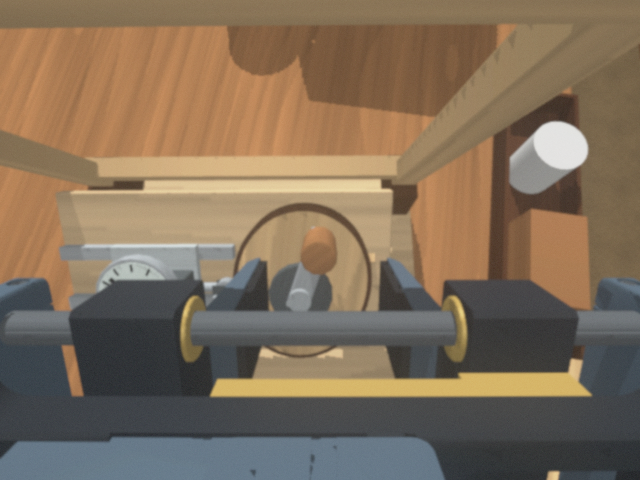

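The knob (319,250) is centred between the fingers, and the bar is clear (rows below 28). Descending and gripping.

Request:
{"op": "send_rows", "data": {
  "targets": "0 0.001 0.02 0 0 0 60;0 0.001 0.045 0 0 0 60;0 0.001 0.065 0 0 0 60;0 0.001 0.08 0 0 0 60;0 0.001 0.09 0 0 0 60;0 0.001 0.093 0 0 0 60;0 0.001 0.093 0 0 0 60;0 0.001 0.093 0 0 0 0;0 0.001 0.093 0 0 0 0;0 0.001 0.093 0 0 0 0;0 0.001 0.093 0 0 0 0;0 0.001 0.093 0 0 0 0",
  "grip_force": 15
}}

```text
time_s: 6.82
ee_pos: [670.7, -32.3, 185.1]
ee_rot: [-179.7, -30.2, 98.8]
force: [-2.9, -2.3, 2.1]
gripper_width: 23.9
gripper_force: 1.7
```

```bash
python3 - <<'E'
from h import *
plan([46.4,-18.7,46]); f=grab('wrist','w6'); s=env.state();O,A=SP();print(A.T@s['force'],s['gripper_width'],s['gripper_force'])
E
```

```text
world [671.5 -30.4 182.3] spindle now [ 46.4 -17.6  49.3]
shift m [0.     0.0011 0.0033] rot [-0.25 -0.17 -0.09]
[-0.8459247   2.64281904  2.79641474] 24.003318239817716 15.00002771615982
```

View pics/w6.png

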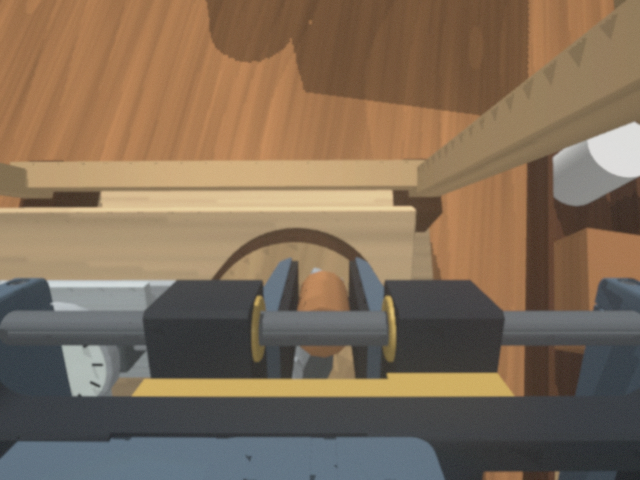

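The knob is gripped (24.0 mm). Now I'll estimate the slice's outline from the earlier unobstructed wrist view w4 to see roughly where the high spot lies.

```bash
python3 - <<'E'
from h import *
O,A=SP()
for n in ('w4','w1'):
    f=load(n);g=cv2.cvtColor(f['image'],cv2.COLOR_BGR2GRAY)
    r=np.arange(44,82,.5)
    print(n)
    out=[]
    for a in range(-180,180,10):
        t=np.radians(a); P=np.c_[r*np.cos(t),r*np.sin(t),0*r+20]@A.T+O
        q=proj(f,P).astype('float32'); v=cv2.remap(g,q[:,0].reshape(1,-1),q[:,1].reshape(1,-1),1)[0].astype(int)
        i=np.flatnonzero(v<75); out.append((a,r[i[0]] if len(i) else None, r[i[-1]] if len(i) else None, int(v.min())))
    print(*[f'{a}:{i}-{j}' for a,i,j,_ in out])
E
```

```text
w4
-180:None-None -170:None-None -160:None-None -150:61.5-61.5 -140:None-None -130:None-None -120:None-None -110:None-None -100:None-None -90:None-None -80:None-None -70:61.5-61.5 -60:63.0-63.5 -50:None-None -40:None-None -30:None-None -20:68.5-69.5 -10:68.5-69.5 0:68.0-69.0 10:66.5-68.0 20:65.5-66.0 30:63.5-65.5 40:61.5-64.5 50:60.0-63.0 60:57.5-61.0 70:56.0-60.5 80:55.0-59.5 90:54.5-56.5 100:54.5-59.5 110:55.0-60.0 120:56.5-61.0 130:59.0-61.5 140:60.5-62.0 150:61.5-62.0 160:62.5-63.0 170:63.0-64.0
w1
-180:63.0-63.5 -170:None-None -160:62.5-62.5 -150:None-None -140:None-None -130:None-None -120:None-None -110:None-None -100:None-None -90:None-None -80:None-None -70:None-None -60:63.5-64.0 -50:None-None -40:None-None -30:None-None -20:68.5-69.5 -10:68.5-69.5 0:68.0-68.5 10:66.5-67.5 20:65.0-67.0 30:63.0-66.5 40:60.5-65.5 50:59.0-64.0 60:57.0-62.5 70:55.0-61.5 80:54.0-60.5 90:53.5-60.0 100:54.0-60.5 110:54.5-61.0 120:56.0-61.5 130:57.5-62.5 140:59.5-63.0 150:60.5-63.0 160:62.0-62.5 170:62.5-63.5
```

The outline peaks at about -15° (radius about 69) with the lesser peak at about 178° (63.5), while the crank is at -22°. To bring the peak to +90°, the crank goes to about +83°. Leading the knob round:

Request:
{"op": "send_rows", "data": {
  "targets": "0.0022 -0.0075 0 0 0 0 0;0.0032 -0.0153 0 0 0 0 0;0.003 -0.0231 0 0 0 0 0;0.0016 -0.0308 0 0 0 0 0;-0.001 -0.0382 0 0 0 0 0;-0.0048 -0.0451 0 0 0 0 0;-0.0095 -0.0514 0 0 0 0 0;-0.0152 -0.0568 0 0 0 0 0;-0.0217 -0.0612 0 0 0 0 0;-0.0288 -0.0646 0 0 0 0 0;-0.0363 -0.0668 0 0 0 0 0;-0.0415 -0.0676 0 0 0 0 0"
}}

```text
time_s: 7.87
ee_pos: [607.1, -77.6, 165.0]
ee_rot: [-179.5, -30.3, 98.8]
force: [-3.4, -0.8, 8.7]
gripper_width: 23.5
gripper_force: 15.0
```

Request:
{"op": "send_rows", "data": {
  "targets": "0 0 0 0 0 0 0;0 0 0 0 0 0 0;0 0 0 0 0 0 0"
}}

```text
time_s: 8.12
ee_pos: [607.2, -78.8, 164.3]
ee_rot: [-179.5, -30.2, 98.7]
force: [-3.1, -5.2, 5.8]
gripper_width: 23.9
gripper_force: 15.0
```

```bash
python3 - <<'E'
from h import *
plan([6,49.6,49]); s=env.state();O,A=SP();p=A.T@(s['ee_pos']-O);print(A.T@s['force'],s['gripper_width'],np.degrees(np.arctan2(p[1],p[0])),np.hypot(*p[:2]))
w=grab('wrist','w7');sc=grab('scene','s7');tp=grab('top','t7')
# where the dial lies in each view; composite crops around it
D=O+A@[0,131.5,36]; 
cr=[]
for f,r in ((w,100),(sc,22),(tp,22)):
    u,v=proj(f,D)[0]; print(u,v); M=np.float32([[130/r,0,130-u*130/r],[0,130/r,130-v*130/r]]); cr.append(cv2.warpAffine(f['image'],M,(260,260),flags=cv2.INTER_CUBIC))
cv2.imwrite('pics/c7.png',np.hstack(cr))
E
```

```text
world [609.7 -77.1 164.7] spindle now [ 4.6 52.4 49.4]
shift m [0.0014 0.0028 0.0003] rot [-0.45 -0.17 -0.14]
[-1.16725569  3.85719699  7.37414966] 23.880063712377453 84.94327735395342 52.58470839765096
174.40276537525295 289.02183302046245
294.6761893754875 248.51096563416434
360.1057650771096 249.25170182051247
```

View pics/c7.png

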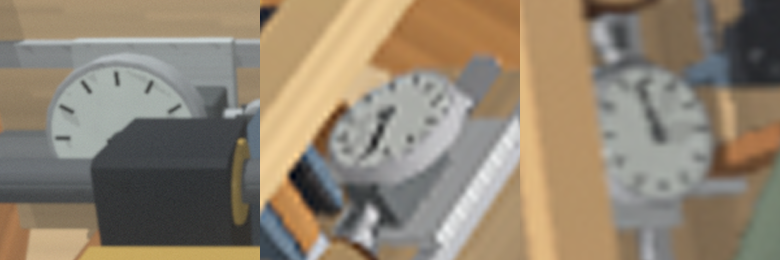

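The dial is visible in scene and top views. The needle points at the slice, about 3 rad, which is the main peak and confirms home. Now a numeric needle reader: PCA of dark pixels in the rectified dial face.

```bash
cat > nd.py <<'E'
from h import *
O,A=SP(); G=np.arange(-22,22.1,.5); X,Y=np.meshgrid(G,G,indexing='ij')
def needle(f,c):
    off=np.zeros(2)
    for it in range(3):
        P=np.c_[X.ravel()+c[0]+off[0],Y.ravel()+c[1]+off[1],0*X.ravel()+36]@A.T+O
        q=proj(f,P).astype('float32'); g=cv2.cvtColor(f['image'],cv2.COLOR_BGR2GRAY)
        v=cv2.remap(g,q[:,0].reshape(X.shape),q[:,1].reshape(X.shape),cv2.INTER_CUBIC).astype(float)
        rr=np.hypot(X,Y); w=np.clip(np.median(v[rr<21])-35-v,0,None)*(rr<21)
        n,l,st,_=cv2.connectedComponentsWithStats((w>0).astype('uint8'))
        k=1+np.argmax([w[l==i].sum() for i in range(1,n)]); w=w*(l==k)
        if it==0:   # hub is the widest dark blob: peak of the blurred darkness
            i=np.unravel_index(np.argmax(cv2.GaussianBlur(w,(0,0),6)),w.shape)
        mx,my=(w*X).sum()/w.sum(),(w*Y).sum()/w.sum()
        C=np.cov(np.c_[X.ravel(),Y.ravel()].T,aweights=w.ravel()); e,V=np.linalg.eigh(C); d=V[:,1]
        if d@[mx,my]<0: d=-d
    return np.arctan2(d[0],d[1])%(2*np.pi), np.sqrt(e), (mx,my)
def crank():
    s=env.state();p=A.T@(s['ee_pos']-O);return np.degrees(np.arctan2(p[1],p[0])),np.hypot(*p[:2]),p
def read(tag=None):
    r=[]
    for n in ('scene','top'):
        f=grab(n,tag and n+tag); a,e,m=needle(f,(0,131.5)); r.append((round(a,3),e.round(1),np.round(m,1)))
    print('crank',np.round(crank()[0],1),np.round(crank()[2],1),*r)
E
python3 - <<'E'
from nd import *
for n,c in (('w4',(0,131.5)),('w3',(0,131.5)),('w1',(0,168.5)),('s7',(0,131.5)),('t7',(0,131.5)),('scene0',(0,168.5)),('top0',(0,168.5))): print(n,needle(load(n),c))
E
```

```text
w4 (np.float64(0.7732349963557604), array([1.27364594, 7.76509008]), (np.float64(2.6131763549439255), np.float64(5.702113399758724)))
w3 (np.float64(0.7792324465988169), array([1.3462447 , 7.93773449]), (np.float64(2.418428698248729), np.float64(5.629509321281575)))
w1 (np.float64(0.0020749657147321994), array([1.27355905, 6.90321466]), (np.float64(-1.9768967644255033), np.float64(6.948438288566141)))
s7 (np.float64(6.010637783360837), array([1.60992297, 8.78118634]), (np.float64(-6.836441312211551), np.float64(-0.12180366720718473)))
t7 (np.float64(2.8565359062580282), array([1.53525522, 7.86532555]), (np.float64(-2.3469039954554063), np.float64(-4.914536388310295)))
scene0 (np.float64(0.008569994249300909), array([2.06606672, 3.90780058]), (np.float64(-10.207766155609686), np.float64(11.272197545016)))
top0 (np.float64(0.028153782478792466), array([1.62417746, 6.69846919]), (np.float64(-3.8262844925502772), np.float64(6.773468296919891)))
```

Top reads within about 0.02 rad. Now sweeping across the peak.

Request:
{"op": "send_rows", "data": {
  "targets": "-0.0044 0 0 0 0 0 0;-0.0087 -0.0002 0 0 0 0 0;-0.013 0.0003 0 0 0 0 0;-0.0173 0.0012 0 0 0 0 0;-0.0173 0.0012 0 0 0 0 0;-0.0173 0.0012 0 0 0 0 0"
}}

```text
time_s: 8.77
ee_pos: [611.2, -93.7, 155.5]
ee_rot: [-179.5, -30.1, 98.7]
force: [-2.8, -4.1, 4.7]
gripper_width: 23.7
gripper_force: 15.0
```

```bash
python3 -c "
from nd import *
read()"
```

```text
crank 104.5 [-13.1  50.6  49.3] (np.float64(5.663), array([1.2, 8.7]), array([-2.8,  0.1])) (np.float64(2.522), array([1.5, 8.4]), array([ 0.5, -5.6]))
```

Request:
{"op": "send_rows", "data": {
  "targets": "-0.0042 0.0012 0 0 0 0 0;-0.0082 0.0029 0 0 0 0 0;-0.012 0.0048 0 0 0 0 0;-0.0159 0.0071 0 0 0 0 0;-0.0159 0.0071 0 0 0 0 0;-0.0159 0.0071 0 0 0 0 0"
}}

```text
time_s: 9.37
ee_pos: [621.2, -106.2, 147.4]
ee_rot: [-179.6, -30.1, 98.7]
force: [-0.3, -4.8, 5.5]
gripper_width: 24.0
gripper_force: 15.0
```

```bash
python3 -c "
from nd import *
read()"
```

```text
crank 124.2 [-29.1  42.8  49.3] (np.float64(5.16), array([ 1.4, 10.3]), array([1.2, 4.9])) (np.float64(1.941), array([1.5, 8.2]), array([ 3.9, -2.4]))
```

Request:
{"op": "send_rows", "data": {
  "targets": "0.0077 -0.0042 0 0 0 0 0;0.0159 -0.007 0 0 0 0 0;0.0245 -0.0084 0 0 0 0 0;0.0332 -0.0082 0 0 0 0 0;0.0418 -0.0066 0 0 0 0 0;0.0499 -0.0034 0 0 0 0 0;0.0499 -0.0034 0 0 0 0 0;0.0499 -0.0034 0 0 0 0 0"
}}

```text
time_s: 10.13
ee_pos: [609.8, -62.2, 173.5]
ee_rot: [-179.5, -30.3, 98.8]
force: [-4.3, -2.0, 8.1]
gripper_width: 23.6
gripper_force: 15.0
```

```bash
python3 -c "
from nd import *
read()"
```

```text
crank 63.8 [23.2 47.1 49.3] (np.float64(5.859), array([1.6, 8. ]), array([-5.3, -0.3])) (np.float64(2.757), array([1.6, 7.7]), array([-1.7, -4.3]))
```

Request:
{"op": "send_rows", "data": {
  "targets": "0.0039 0.0021 0 0 0 0 0;0.0075 0.0044 0 0 0 0 0;0.0109 0.0071 0 0 0 0 0;0.0141 0.0102 0 0 0 0 0;0.0141 0.0102 0 0 0 0 0;0.0141 0.0102 0 0 0 0 0"
}}

```text
time_s: 10.73
ee_pos: [618.5, -48.4, 180.6]
ee_rot: [-179.5, -30.3, 98.8]
force: [-2.9, -0.7, 8.2]
gripper_width: 23.7
gripper_force: 15.0
```

```bash
python3 -c "
from nd import *
read()"
```

```text
crank 44.4 [37.3 36.5 49.3] (np.float64(5.367), array([1.3, 8.7]), array([-2.6,  4.2])) (np.float64(2.205), array([1.5, 8.5]), array([ 2.4, -4. ]))
```

```bash
python3 - <<'E'
import numpy as np
from scipy.optimize import least_squares as L
p=np.array([(46.4,-17.6),(4.6,52.4),(-13.1,50.6),(-29.1,42.8),(23.2,47.1),(37.3,36.5)])
s=L(lambda c:np.hypot(*(p-c[:2]).T)-c[2],[0,0,50]);c=s.x;print(c,s.fun.round(2))
t=np.arctan2(*(p[1:]-c[:2]).T[::-1]);top=np.array([2.857,2.522,1.941,2.757,2.205]);sc=np.array([6.011,5.663,5.16,5.859,5.367])-np.pi
for n in (top,sc,(top+sc)/2):
  f=L(lambda q:q[0]+q[1]*np.cos(t-q[2])+q[3]*np.cos(2*(t-q[2]))-n,[1.5,.5,1.35,.8]);pk=f.x[2];print(f.x.round(3),np.degrees(pk),f.fun.round(3),'pos',c[:2]+c[2]*np.array([np.cos(pk),np.sin(pk)]))
  z=np.polyfit(t-1.35,n,2);print('quad',np.degrees(1.35-z[1]/2/z[0]))
E
```

```text
[ 0.57384828  2.49353812 50.0398702 ] [-0.    0.03 -0.03  0.01 -0.02  0.01]
[ 3.193 -1.712  1.391  1.413] 79.7160047699059 [ 0.017 -0.002 -0.004 -0.023  0.012] pos [ 9.50733489 51.72951507]
quad 80.47736420642705
[ 4.949 -4.107  1.397  2.045] 80.06772080343411 [ 0. -0. -0. -0.  0.] pos [ 9.20492837 51.78342619]
quad 81.02790967324826
[ 4.045 -2.874  1.394  1.719] 79.87451310154302 [ 0.008 -0.001 -0.002 -0.011  0.006] pos [ 9.37108993 51.75404105]
quad 80.74151425046347
```

The circle fit is good to 0.03 mm. The peak is at crank position (9.3, 51.8) in my frame, about 80°. Going there.

Request:
{"op": "send_rows", "data": {
  "targets": "-0.0059 -0.0054 0 0 0 0 0;-0.0124 -0.0098 0 0 0 0 0;-0.0196 -0.013 0 0 0 0 0;-0.0246 -0.0146 0 0 0 0 0;-0.028 -0.0153 0 0 0 0 0;-0.028 -0.0153 0 0 0 0 0;-0.028 -0.0153 0 0 0 0 0;-0.028 -0.0153 0 0 0 0 0"
}}

```text
time_s: 11.5
ee_pos: [607.1, -75.7, 166.1]
ee_rot: [-179.5, -30.2, 98.8]
force: [-3.3, -3.5, 8.2]
gripper_width: 23.3
gripper_force: 15.0
```

```bash
python3 -c "
from nd import *
read()
s=env.state();print(A.T@s['force'])"
```

```text
crank 81.0 [ 8.2 52.  49.3] (np.float64(6.029), array([1.6, 8.6]), array([-7.4,  1.3])) (np.float64(2.898), array([1.5, 7.6]), array([-2.4, -5.5]))
[1.35073579 4.21254282 7.67618319]
```

Request:
{"op": "send_rows", "data": {
  "targets": "0.0006 0 0 0 0 0 0;0.0006 0 0 0 0 0 0;0.0006 0 0 0 0 0 0;0.0006 0 0 0 0 0 60;0.0006 0 0 0 0 0 60;0.0006 0 0 0 0 0 60;0.0006 0 0 0 0 0 60;0.0006 0 -0.01 0 0 0 60;0.0006 0 -0.03 0 0 0 60;0.0006 0 -0.06 0 0 0 60;0.0006 0 -0.09 0 0 0 60;0.0006 0 -0.1 0 0 0 60"
}}

```text
time_s: 12.6
ee_pos: [619.0, -126.5, 256.2]
ee_rot: [179.8, -30.0, 98.9]
force: [0.3, -0.0, 0.7]
gripper_width: 54.5
gripper_force: 0.0
```

Request:
{"op": "send_rows", "data": {
  "targets": "-0.03 0 -0.03 0 0 0 60;-0.06 0 -0.04 0 0 0 60;-0.06 0 -0.04 0 0 0 60;-0.06 0 -0.04 0 0 0 60;-0.06 0 -0.04 0 0 0 60"
}}

```text
time_s: 13.02
ee_pos: [628.5, -194.9, 255.9]
ee_rot: [-179.7, -30.3, 98.8]
force: [-1.0, 0.9, 0.1]
gripper_width: 54.5
gripper_force: 0.0
```

```bash
python3 - <<'E'
from nd import *
read('end'); f=grab('wrist','w9')
a,e,m=needle(f,(0,131.5)); print('wrist',a,e,m,env.state()['force'],env.state()['time_s'])
# outline peak now, from close by, clear view; bisect equal radii
g=cv2.cvtColor(f['image'],cv2.COLOR_BGR2GRAY);r=np.arange(44,82,.5)
for a in range(0,181,10):
    t=np.radians(a);q=proj(f,np.c_[.6+r*np.cos(t),2.5+r*np.sin(t),0*r+20]@A.T+O).astype('float32')
    v=cv2.remap(g,q[:,0].reshape(1,-1),q[:,1].reshape(1,-1),1)[0];i=np.flatnonzero(v<75);print(a,r[i[0]] if len(i) else None,end=' ')
E
```

```text
crank 136.0 [-50.8  49.1 187.9] (np.float64(6.031), array([1.6, 8.6]), array([-7.4,  1.3])) (np.float64(2.9), array([1.5, 7.6]), array([-2.4, -5.4]))
wrist 2.927348022131011 [1.27075838 8.43233367] (np.float64(-0.5885862174847568), np.float64(-4.22553406149932)) [-0.71402325 -0.42523544  0.5180104 ] 13.1667
0 None 10 None 20 None 30 None 40 None 50 None 60 None 70 None 80 None 90 None 100 None 110 None 120 None 130 None 140 None 150 None 160 None 170 59.5 180 58.5
```

The needle reads 2.93 from the wrist camera with the arm clear, and it didn't change on release. Handing in.

```bash
python3 -c "
from workcell import env
print(env.job_done())"
```

```text
the job is handed in; nothing more can be done
None
```

I slid the gauge to its stop and left the slice still with its main high spot under the plunger, to within about 1–2° by my fit; the needle reads about 2.9 rad. I handed the job in at about 13 s with the arm clear, and no verdict on the judging came back.

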